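# Set a transmitted-light base for dark-field viewing

## Task

Set the microscope's light base for dark-field viewing, in either order: with your fingertips push the dark-field stop slide in its right-hand side fully home, and push the iris lever gently round until its pointer stands at the one long mark of the scale, coming up to the mark from the closed side (the base's left) without running past it. Only push: do not grip the lever or the slide, and leave the covered dish on the glass and everything else on the bench where it stands.

Things in the scene. Friction and masses are not known exactly. Their poses are not given: they have to be found in the camera images.
- light_base: fixed white box 64 mm high, 250 mm wide (its y), 290 mm deep (its x -115 to +175 mm), with a round bright stage glass in its top. Origin on the bench under the centre of the glass (the iris ring's turning axis); its own -x is the front, +y its left, -y its right. Glass and bezel (radius 46 mm) stand 74 mm above the bench
- iris_ring: dark steel ring (radius 62 mm, top 73 mm above the bench) round the glass, with one lever. Origin as light_base's. It opens counter-clockwise seen from above: the lever crosses the front from the base's left to its right. Closed, the lever points 0.85 rad left of the base's front; travel 1.65 rad. Friction holds it where it is left; about 2 N at the pin moves it
- lever_pin (a point): middle of the upright steel pin on the lever, the thing to push: 10 mm diameter (12 mm at its cap), 70 mm from the turning axis, rising from 73 to 101 mm above the bench; this point is 87 mm above the bench, on the pin's axis
- pointer_tip (a point): tip of the lever's pointed nose, 83.5 mm from the turning axis, in line with the axis and the pin, 73 mm above the bench
- scale_plate: fixed aluminium scale sector on the base's top, 85 to 108 mm from the turning axis, with nine black marks 10 degrees apart: eight short (8 mm) and the middle one long (21 mm). Origin on the turning axis, 64 mm above the bench; its -x axis runs along the long mark, its +y lies to the closed side. It is clamped up to 0.2 rad either way of the base's front
- long_mark (a point): inner end of the long mark, 86.3 mm from the turning axis: where the pointer tip must come to stand opposite (the tip then lies 2.8 mm inside this point)
- stop_slide: dark-field stop slide: flat steel bar (20 x 6 mm) with a round black knob, 20 mm diameter, 14 mm long, axis level, in the right side of the base in line with the turning axis. It is pushed in along the base's +y. Origin as light_base's when fully drawn out, 35 mm to the base's +y of it when home at its stop. About 2 N moves it; it stays where it is left
- slide_end (a point): centre of the knob's outer end face, the face to push, 42 mm above the bench. In the base's frame its y is -178 mm with the slide fully out and -143 mm when home (the knob then stands 4 mm clear of the base's side)
- glass_dish: covered clear sample dish, 60 mm diameter, 16 mm high, loose, standing on the stage glass (underside 74 mm above the bench); origin at the centre of its underside
- large_dish: covered clear dish, 90 mm diameter, 16 mm high, loose on the bench to the left; origin at its underside's centre
- vial_a: capped glass vial, 27 mm diameter, 58 mm high, loose on the bench by the base's right side, well to the front or the rear of the slide; origin at its underside's centre
- vial_b: another such vial by the base's right side, on the other side of the slide
- beaker: small glass beaker, 48 mm diameter, 58 mm high, loose on the bench at the base's left side; origin at its underside's centre
- forceps: steel forceps, 128 mm long, 6 mm high, lying on the bench in front of the base; origin at their middle on the bench
- wash_bottle: white wash bottle, 70 mm diameter, 205 mm high with its bent spout, loose, well to one side; origin at its underside's centre
- jar: specimen jar with white lid, 62 mm diameter, 85 mm high, loose, well to one side; origin at its underside's centre
Things that resemble listed ones, but are neither listed nor needed, are in the scene too. Leave any yellow look-alike of the glass_dish alone.

How it is judged (in metres and radians):
At the end, for the whole second after the job is handed in: The pointer's tip stands within 4 mm (just over a quarter of a division) of the long mark, measured across the mark; the slide is within 3 mm of fully home; the dish stands on the glass within 10 mm of where it was and the other loose things within 20 mm (y of pointer_tip in the frame of scale_plate between -0.004 and 0.004 m and y of slide_end in the frame of light_base above -0.146 m and distance of glass_dish from where it was at the start of the episode below 0.01 m and angle between glass_dish's own z axis and vertical below 0.15 rad and distance of each of large_dish, vial_a, vial_b, beaker, forceps, wash_bottle, jar from where it was at the start of the episode below 0.02 m); the robot touches nothing.
It fails at once if the pointer is run past the long mark by more than 8 mm (about half a division) (y of pointer_tip in the frame of scale_plate below -0.008 m).
It fails at once if the lever is gripped between the fingers or forced (over 20 N) (contact force between the fingers and iris_ring above 20 N or (contact force between the fingers and iris_ring above 0.5 N and horizontal distance between the grasp point and lever_pin below 0.006 m)).
It fails at once if the slide's knob is gripped between the fingers (contact force between the fingers and stop_slide above 0.5 N and y of the grasp point in the frame of stop_slide above -0.177 m and horizontal distance between the grasp point and slide_end below 0.02 m).
It fails at once if the dish on the glass is pushed more than 10 mm or lifted (distance of glass_dish from where it was at the start of the episode above 0.01 m).
It fails at once if something else on the bench is moved more than 20 mm or lifted (distance of any of large_dish, vial_a, vial_b, beaker, forceps, wash_bottle, jar from where it was at the start of the episode above 0.02 m).
It also fails if it takes over 42 s, if anything falls off the work surface, if the arm or the gripper's body presses on something with over 40 N, if the wrist force passes 120 N, or if a joint passes its speed limit or range.

## Robot

A 6-joint arm with a two-finger parallel gripper is mounted at the origin on the work surface. World frame = base frame: x ahead of the robot, y to its left, z up, the work surface at z = 0. Lengths are in m, angles in degrees, forces in N, time in s.
With the tool pointing down it reaches from about 0.25 to 0.725 m from the base axis. Payload 9.7 kg.
Tool frame: the origin (TCP) lies at the very end of the fingers, on their centre line; the grasp point (between the pads) lies 19 mm behind it; z points along the fingers, y is the line along which they close (so a half turn about z gives the same grasp; the last joint's range is limited). The gripper opens to 85 mm and grips with 20 to 120 N. Pads are 22 mm wide; open, the fingers measure 114 mm over their backs; the gripper's body (76 mm by 85 mm) begins 54 mm behind the grasp point. The pads swing forward as they close: fully open they stand 13 mm farther back than shut.
Start: joints at [0, 4.979, 10.078, 95.1, 0, 90], TCP at [0.55, -0, 0.231] pointing down, gripper open.
Joint ranges: [-179.16, 179.16], [-48.56, 103.87], [-65.8, 70.77], [-126.05, 130.52], [-82.76, 87.17], [-180, 180]. Speed limits (degrees/s): [127.2, 127.2, 147.25, 180, 180, 180].

## Interface

Orientations are given as [roll, pitch, yaw] about the fixed x, y, z axes, in that order (R = Rz(yaw) Ry(pitch) Rx(roll)).
In Python, from workcell import telemetry, optics, workorder gives the robot as it stands.
- The arm moves only by the shell command python3 -m handwheel 'ROWS' [FORCE]. ROWS is JSON, a list of rows, each an object of numbers: "tx", "ty", "tz": the shift along the tool's x, y, z in m; "ax", "ay", "az": the turn, a rotation vector about the tool's x, y, z in degrees; "jaw": the gripper command: -1 is shut, 1 is fully open, values between are in proportion. A call has exactly 10 rows; each row shifts and turns the commanded pose from where the row before left it, along the tool's axes as they then stand; what a row does not reach is not made up. A row lasts 1/8 s, in which the tool goes at most 62.5 mm and 10.7 degrees, less where a joint would pass 70% of its speed; a pose out of reach is approached as far as the arm can. A call is refused whole if a number of a shift passes 0.0625 or a number of a turn 10.7, either way. A call with a gripper value outside its range is refused whole. The fingers move at their own pace and stop on an object; FORCE is the grip in N (left out, the last holds). Time passes only in rows, so rows that do not move let the fingers close, or fill a call up. It gives the time, the measured TCP pose, the force, the opening and the grip force at its end, in the units of the state.
- telemetry.get_obs(): the state, without advancing time (a new reading comes with each control period).
- optics.camera(name): name is "scene" or "side" or "wrist"; returns a dict with "color" (480x640x3 uint8, red, green, blue), "K" (3x3 intrinsics, pixels), "extrinsics" (4x4, takes a point from camera to world coordinates); the wrist camera has in their place "mount" (4x4, takes a point from camera to tool coordinates, whose origin is the TCP and whose axes are the flange's). Camera axes: x right, y down, z forward; pixel columns grow to the right and rows downward; lengths in m; the calibration is good to about 2 mm. A picture is of the moment at which its call begins: read the wrist's pose just before it. There is no depth.
- workorder.job_done(): hands the job in; it is judged then, once.
The state is a dict: "time": time; "q": joint angles; "qd": joint speeds; "joint_efforts": joint torques, N m; "ee_pos": TCP position; "tcp_rot": TCP orientation; "wrist_force": force on the tool from outside, world axes, zero at the start; "torque": the same for the moment, N m; "opening": finger opening in m; "grasp_force": force on a finger pad.
Only numpy, scipy, OpenCV 4.12 (cv2) and the standard library are available. Lean on these libraries where they do the work, as an engineer would, in place of code of your own. Each camera call takes 0.05 s, during which the arm holds its last target. There are 200 camera calls.

## Working session

There is one attempt and no reset: what is moved stays moved. The work goes in short steps, Python scripts to look and compute and a shell command to move; the robot and the scene stay as the last step left them, time stands still between calls to the robot, and variables do not carry over. Pictures are saved under pics/ and viewed, at most 10 in all, crops included, and the job is handed in when it is done.

```bash
mkdir -p pics; cat > h.py <<'E'
import numpy as np,cv2
from workcell import telemetry, optics, workorder
from scipy.spatial.transform import Rotation as R
def snap(n,f=None):
    o=telemetry.get_obs(); c=optics.camera(n)
    if n=='wrist':
        T=np.eye(4);T[:3,:3]=R.from_euler('xyz',o['tcp_rot'],degrees=True).as_matrix();T[:3,3]=o['ee_pos']
        c['extrinsics']=T@np.array(c['mount'])
    if f: cv2.imwrite('pics/'+f,c['color'][:,:,::-1]); np.savez('pics/'+f+'.npz',**{k:c[k] for k in('color','K','extrinsics')})
    return c
def load(f): return dict(np.load('pics/'+f+'.npz'))
def ray(c,u,v,z):
    E=np.array(c['extrinsics']);d=E[:3,:3]@np.linalg.inv(c['K'])@np.array([u,v,1.]);p=E[:3,3]
    return p+d*(z-p[2])/d[2]
def proj(c,P):
    E=np.linalg.inv(c['extrinsics']);q=E[:3,:3]@np.array(P)+E[:3,3];u=np.array(c['K'])@q;return u[:2]/u[2]
E
python3 - <<'E'
from h import *
for n in('scene','side','wrist'):
    c=snap(n,n+'0.png');print(n,np.array(c['K']).round(1).tolist(),np.array(c['extrinsics']).round(3).tolist())
print(telemetry.get_obs())
E
```

```text
scene [[467.9, 0.0, 318.1], [0.0, 467.9, 236.8], [0.0, 0.0, 1.0]] [[-0.727, 0.565, -0.392, 1.016], [0.687, 0.591, -0.423, 0.489], [-0.008, -0.577, -0.817, 1.011], [0.0, 0.0, 0.0, 1.0]]
side [[602.9, 0.0, 315.4], [0.0, 602.9, 245.5], [0.0, 0.0, 1.0]] [[0.807, -0.322, 0.495, -0.046], [-0.59, -0.449, 0.67, -0.855], [0.007, -0.833, -0.553, 0.778], [0.0, 0.0, 0.0, 1.0]]
wrist [[345.2, 0.0, 314.2], [0.0, 345.2, 242.5], [0.0, 0.0, 1.0]] [[1.0, 0.0, -0.002, 0.55], [-0.0, -0.949, -0.314, 0.08], [-0.002, 0.314, -0.949, 0.373], [0.0, 0.0, 0.0, 1.0]]
{'time': 0.15, 'q': array([ 7.92883997e-04,  5.00115256e+00,  1.00445278e+01,  9.50994641e+01,
       -1.08502597e-03,  8.99994684e+01]), 'qd': array([-0.0301293 , -0.13334986,  0.15804527, -0.09021535,  0.00871431,
       -0.00452544]), 'joint_efforts': array([-3.04631758e-03, -5.20762289e+01,  4.65044117e+01,  1.38444663e-02,
       -2.16874664e-04, -1.82086734e-05]), 'ee_pos': array([5.49820173e-01, 2.21152790e-06, 2.30768743e-01]), 'tcp_rot': array([-1.79943911e+02,  1.08450502e-03,  9.00013256e+01]), 'wrist_force': array([-0.58031776,  0.99804745,  0.09114411]), 'torque': array([0.02566047, 0.02811422, 0.02928757]), 'grasp_force': 0.0, 'opening': 0.08509788514313023}
```

View pics/scene0.png

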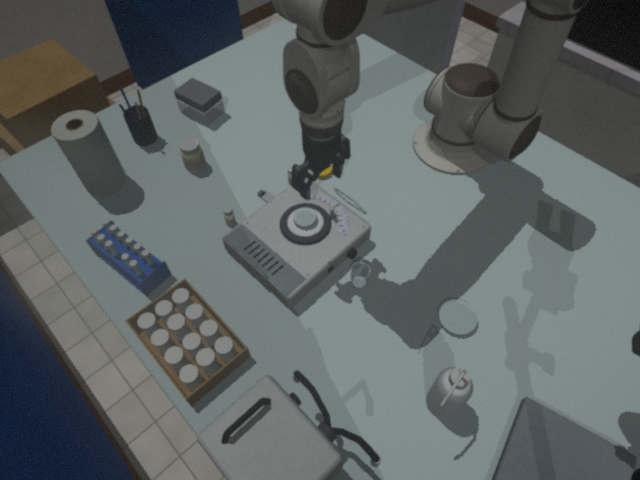

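View pics/wrist0.png

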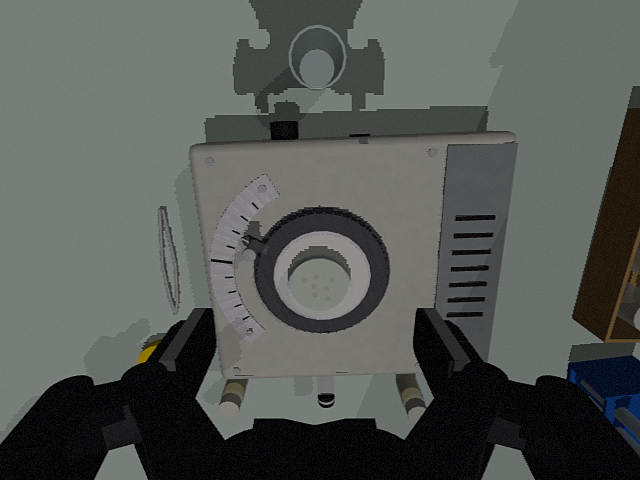

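View pics/side0.png

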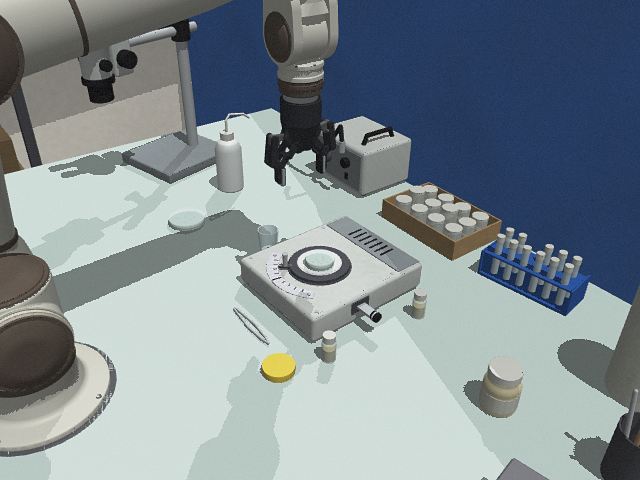

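The base's front faces the robot (image left in the wrist view).

- **Knob:** slide knob at wrist (326,400). The look-alikes are the black knob on the left side at (285,130) and the switch at (360,138).
- **Lever:** pin and nose at (250,250). Scale screws at (262,188) and (250,331) could be taken for it.
- **Long mark:** the long mark runs (212–232, 261). The short marks are the look-alikes.
- **Dish:** the dish on the glass is at (320,275). The yellow look-alike is at side (279,368).

I'll check the lever in a close crop.

```bash
python3 - <<'E'
from h import *
c=load('wrist0.png');im=c['color']
g=im.astype(int).mean(2)
m=((g<95)*255).astype(np.uint8)
n,l,s,ce=cv2.connectedComponentsWithStats(m[195:345,235:405])
k=1+s[1:,4].argmax();mm=(l==k).astype(np.uint8)
ct=max(cv2.findContours(mm,cv2.RETR_EXTERNAL,cv2.CHAIN_APPROX_NONE)[0],key=len)[:,0]+[235,195]
P=np.array([ray(c,u,v,.073)[:2] for u,v in ct])
def circ(P):
    for _ in range(6):
        x=np.linalg.lstsq(np.c_[2*P,np.ones(len(P))],(P**2).sum(1),rcond=None)[0];r=np.sqrt(x[2]+x[0]**2+x[1]**2)
        e=abs(np.hypot(*(P-x[:2]).T)-r);P=P[e<max(.0015,np.median(e)*2.5)]
    return x[:2],r,len(P)
print(s[k],circ(P))
a=circ(P)[0]
for nm,u,v,z in[('mark out',212,261,.066),('mark in',232,261,.066),('tip',245,237,.073),('knobend',326,407,.042),('FL',192,147,.064),('FR',215,375,.064),('BL',515,136,.064)]:
    p=ray(c,u,v,z);d=p[:2]-a;print(nm,p.round(4),np.hypot(*d).round(4),np.degrees(np.arctan2(d[1],d[0])).round(1))
A=cv2.resize(im[180:330,200:300],None,fx=4,fy=4,interpolation=2)[:,:,::-1]
B=cv2.resize(im[360:430,210:430][:,:],None,fx=1.8,fy=1.8)[:,:,::-1]
o=np.zeros((600,800,3),np.uint8);o[:,:400]=A;o[:B.shape[0],404:404+min(396,B.shape[1])]=B[:,:396];cv2.imwrite('pics/c1.png',o)
E
```

```text
[   6   10  149  129 7393] (array([ 0.55554788, -0.0493947 ]), np.float64(0.06433853221824731), 342)
mark out [ 0.4513 -0.0399  0.066 ] 0.1047 174.8
mark in [ 0.4704 -0.0399  0.066 ] 0.0856 173.6
tip [ 0.4859 -0.0137  0.073 ] 0.0783 152.9
knobend [ 0.563 -0.237  0.042] 0.1878 -87.7
FL [0.4432 0.065  0.064 ] 0.1603 134.5
FR [ 0.4416 -0.1729  0.064 ] 0.168 -132.7
BL [0.7207 0.074  0.064 ] 0.2062 36.8
```

View pics/c1.png

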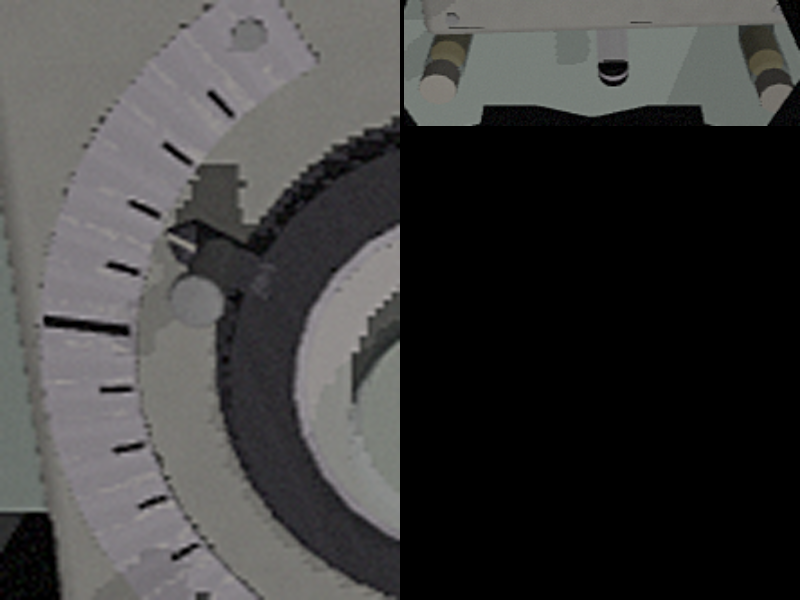

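The crop shows the lever nose at crop (168,230), which is wrist (242,237.5), and the grey pin cap at (249.3,255). The long mark runs (211.3,260.3)–(232.5,262.5). The knob at (326,402) is on the bar between the two vials, so both choices hold.

```bash
python3 - <<'E'
from h import *
c=load('wrist0.png');a=np.array([.5555,-.0494])
for nm,u,v,z in[('mark out',211.25,260.3,.066),('mark in',232.5,262.5,.066),('tip',242,237.5,.073),('pin',249.3,255,.101),('knobtop end',326,404,.052),('vialL',229,408,.058),('vialR',416,414,.058),('dish',320,277,.09),('glassL',273,275,.074),('glassR',371,275,.074)]:
    p=ray(c,u,v,z);d=p[:2]-a;print(nm,p.round(4),np.hypot(*d).round(4),np.degrees(np.arctan2(d[1],d[0])).round(1))
s=load('side0.png')
for u,v,z in[(376,316,.042)]: print(ray(s,u,v,z))
E
```

```text
mark out [ 0.4507 -0.0392  0.066 ] 0.1053 174.4
mark in [ 0.4708 -0.0414  0.066 ] 0.0851 174.6
tip [ 0.4831 -0.0142  0.073 ] 0.0805 154.1
pin [ 0.4944 -0.0208  0.101 ] 0.0675 154.9
knobtop end [ 0.5625 -0.2231  0.052 ] 0.1738 -87.7
vialL [ 0.4514 -0.2233  0.058 ] 0.2027 -120.9
vialR [ 0.6659 -0.2316  0.058 ] 0.2131 -58.8
dish [ 0.5541 -0.0458  0.09  ] 0.0038 110.8
glassL [ 0.5101 -0.0509  0.074 ] 0.0454 -178.1
glassR [ 0.6024 -0.0509  0.074 ] 0.047 -1.8
[ 0.56455582 -0.22186234  0.042     ]
```

```bash
python3 -m handwheel '[{"jaw":-1,"tx":0.02,"ty":-0.02},{"jaw":-1,"tx":0.01,"ty":-0.02},{"jaw":-1,"ty":-0.01},{"jaw":-1},{"jaw":-1},{"jaw":-1},{"jaw":-1},{"jaw":-1},{"jaw":-1},{"jaw":-1}]' 40
```

```text
$[0]: bad value
```

```bash
python3 -m handwheel '[{"tx":0.02,"ty":-0.02,"tz":0,"ax":0,"ay":0,"az":0,"jaw":-1},{"tx":0.01,"ty":-0.02,"tz":0,"ax":0,"ay":0,"az":0,"jaw":-1},{"tx":0,"ty":-0.01,"tz":0,"ax":0,"ay":0,"az":0,"jaw":-1},{"tx":0,"ty":0,"tz":0,"ax":0,"ay":0,"az":0,"jaw":-1},{"tx":0,"ty":0,"tz":0,"ax":0,"ay":0,"az":0,"jaw":-1},{"tx":0,"ty":0,"tz":0,"ax":0,"ay":0,"az":0,"jaw":-1},{"tx":0,"ty":0,"tz":0,"ax":0,"ay":0,"az":0,"jaw":-1},{"tx":0,"ty":0,"tz":0,"ax":0,"ay":0,"az":0,"jaw":-1},{"tx":0,"ty":0,"tz":0,"ax":0,"ay":0,"az":0,"jaw":-1},{"tx":0,"ty":0,"tz":0,"ax":0,"ay":0,"az":0,"jaw":-1}]' 40
```

```text
time: 1.4
ee_pos: [0.5, 0.03, 0.2313]
tcp_rot: [-180.0, 0.0, 90.0]
wrist_force: [1.2, 0.2, -0.6]
opening: -0.0
grasp_force: 0.0
```

```bash
python3 -m handwheel '[{"tx":0.005,"ty":-0.008,"tz":0.04,"ax":0,"ay":0,"az":0,"jaw":-1},{"tx":0,"ty":0,"tz":0.04,"ax":0,"ay":0,"az":0,"jaw":-1},{"tx":0,"ty":0,"tz":0.04,"ax":0,"ay":0,"az":0,"jaw":-1},{"tx":0,"ty":0,"tz":0.02,"ax":0,"ay":0,"az":0,"jaw":-1},{"tx":0,"ty":0,"tz":0.011,"ax":0,"ay":0,"az":0,"jaw":-1},{"tx":-0.01,"ty":0,"tz":0,"ax":0,"ay":0,"az":0,"jaw":-1},{"tx":-0.01,"ty":0,"tz":0,"ax":0,"ay":0,"az":0,"jaw":-1},{"tx":-0.006,"ty":0,"tz":0,"ax":0,"ay":0,"az":0,"jaw":-1},{"tx":0,"ty":0,"tz":0,"ax":0,"ay":0,"az":0,"jaw":-1},{"tx":0,"ty":0,"tz":0,"ax":0,"ay":0,"az":0,"jaw":-1}]'
python3 - <<'E'
from h import *
w=snap('wrist','w1.png');s=snap('side','s1.png')
u,v=proj(s,[.49,-.03,.08]).astype(int)
A=cv2.resize(s['color'][v-60:v+60,u-80:u+80],None,fx=4,fy=4,interpolation=2)[:,:,::-1]
o=np.zeros((480,800,3),np.uint8);o[:,:640]=A
cv2.imwrite('pics/c2.png',o[:,:640]);print(u,v)
E
```

```text
time: 2.65
ee_pos: [0.4921, 0.009, 0.0805]
tcp_rot: [180.0, -0.0, 90.0]
wrist_force: [0.5, 0.3, -0.3]
opening: -0.0002
grasp_force: 0.0
285 264
```

View pics/c2.png

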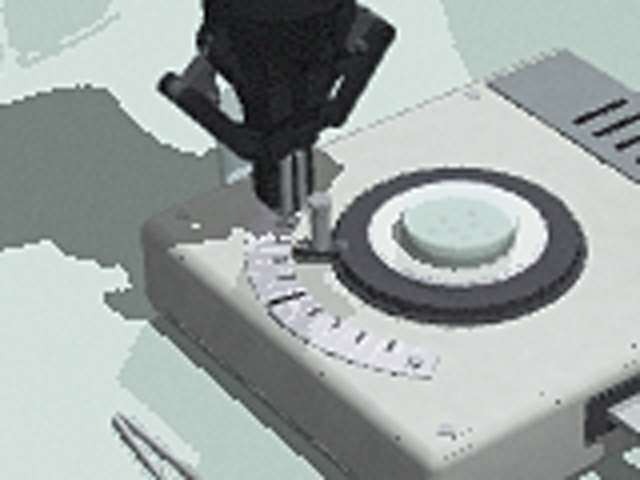

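View pics/w1.png

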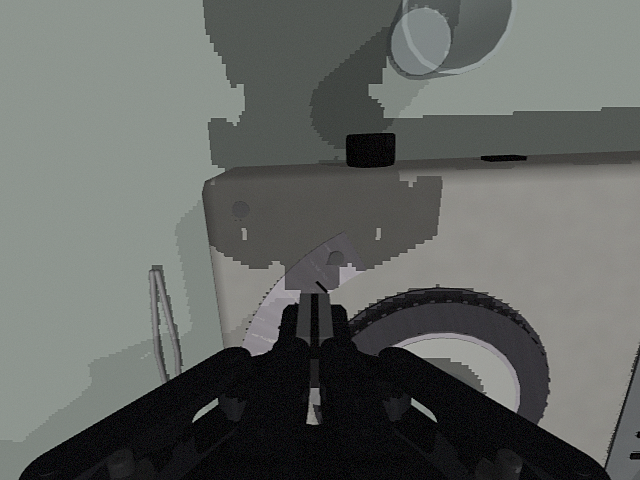

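The side crop shows the shut fingers at (285,190), on the closed side of the pin (320,222). The pointer tip is at (296,255) and the long mark at (290,298). I'll push towards -y and stop short of the mark.

```bash
python3 -m handwheel '[{"tx":-0.003,"ty":0,"tz":0,"ax":0,"ay":0,"az":0,"jaw":-1},{"tx":-0.003,"ty":0,"tz":0,"ax":0,"ay":0,"az":0,"jaw":-1},{"tx":-0.003,"ty":0,"tz":0,"ax":0,"ay":0,"az":0,"jaw":-1},{"tx":-0.003,"ty":0,"tz":0,"ax":0,"ay":0,"az":0,"jaw":-1},{"tx":-0.003,"ty":0,"tz":0,"ax":0,"ay":0,"az":0,"jaw":-1},{"tx":-0.003,"ty":0,"tz":0,"ax":0,"ay":0,"az":0,"jaw":-1},{"tx":-0.003,"ty":0,"tz":0,"ax":0,"ay":0,"az":0,"jaw":-1},{"tx":-0.003,"ty":0,"tz":0,"ax":0,"ay":0,"az":0,"jaw":-1},{"tx":-0.002,"ty":0,"tz":0,"ax":0,"ay":0,"az":0,"jaw":-1},{"tx":0,"ty":0,"tz":0,"ax":0,"ay":0,"az":0,"jaw":-1}]'
python3 - <<'E'
from h import *
w=snap('wrist','w2.png');s=snap('side','s2.png')
u,v=285,264
A=cv2.resize(s['color'][v-25:v+35,u-40:u+40],None,fx=5,fy=5,interpolation=2)[:,:,::-1]
B=cv2.resize(w['color'][200:400,220:420],None,fx=2,fy=2)[:,:,::-1]
o=np.zeros((400,800,3),np.uint8);o[:300,:400]=A;o[:,400:]=B
cv2.imwrite('pics/c3.png',o)
E
```

```text
time: 4.0
ee_pos: [0.4922, -0.0173, 0.0804]
tcp_rot: [180.0, 0.0, 90.0]
wrist_force: [-0.4, 0.1, -0.2]
opening: -0.0001
grasp_force: 0.4
```

View pics/c3.png

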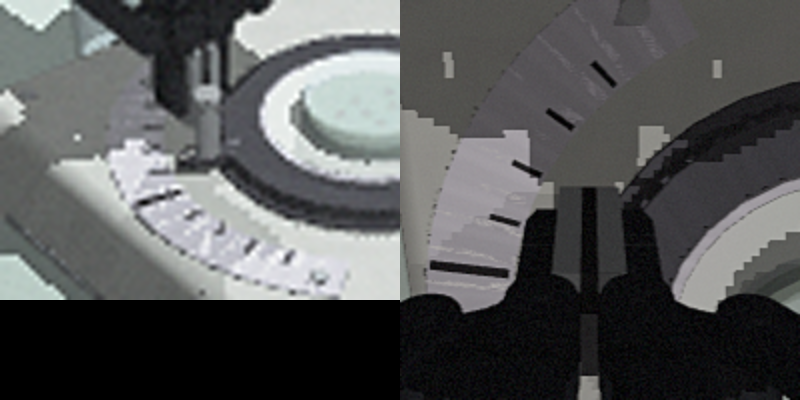

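The side crop shows the tip at (177,163) and the long mark running (137,203)–(182,192). The pin is being pushed and the tip is still short of the mark. The wrist crop shows the long mark at (431,266)–(508,273).

```bash
python3 - <<'E'
from h import *
s=load('s2.png');w=load('w2.png');a=np.array([.5555,-.0494])
f=lambda x,y:(245+x/5,239+y/5)
def rep(nm,p):
    d=p[:2]-a;print(nm,p.round(4),np.hypot(*d).round(4),np.degrees(np.arctan2(d[1],d[0])).round(1))
t=ray(s,*f(177,163),.073);i=ray(s,*f(182,192),.066);o=ray(s,*f(137,203),.066)
for n,p in(('tip',t),('in',i),('out',o)):rep(n,p)
n=(o-i)[:2];n/=np.hypot(*n);print('across (side)',n[0]*(t-i)[1]-n[1]*(t-i)[0])
rep('w in',ray(w,274,336.5,.066));rep('w out',ray(w,235.5,333,.066))
# pin cap in side
rep('cap',ray(s,*f(208,90),.101))
E
```

```text
tip [ 0.4739 -0.0349  0.073 ] 0.0829 170.0
in [ 0.4699 -0.0442  0.066 ] 0.0857 176.5
out [ 0.4515 -0.04    0.066 ] 0.1044 174.8
across (side) -0.009932702484838423
w in [ 0.4705 -0.0411  0.066 ] 0.0854 174.4
w out [ 0.4504 -0.0389  0.066 ] 0.1056 174.3
cap [ 0.4901 -0.0338  0.101 ] 0.0672 166.6
```

```bash
python3 -m handwheel '[{"tx":-0.0015,"ty":0,"tz":0,"ax":0,"ay":0,"az":0,"jaw":-1},{"tx":-0.001,"ty":0,"tz":0,"ax":0,"ay":0,"az":0,"jaw":-1},{"tx":-0.001,"ty":0,"tz":0,"ax":0,"ay":0,"az":0,"jaw":-1},{"tx":0,"ty":0,"tz":0,"ax":0,"ay":0,"az":0,"jaw":-1},{"tx":0.012,"ty":0,"tz":0,"ax":0,"ay":0,"az":0,"jaw":-1},{"tx":0.008,"ty":0,"tz":-0.02,"ax":0,"ay":0,"az":0,"jaw":-1},{"tx":0,"ty":0,"tz":-0.04,"ax":0,"ay":0,"az":0,"jaw":-1},{"tx":-0.01,"ty":0.02,"tz":-0.03,"ax":0,"ay":0,"az":0,"jaw":-1},{"tx":-0.02,"ty":0.02,"tz":0,"ax":0,"ay":0,"az":0,"jaw":-1},{"tx":0,"ty":0,"tz":0,"ax":0,"ay":0,"az":0,"jaw":-1}]'
python3 - <<'E'
from h import *
w=snap('wrist','w3.png')
u,v=proj(w,[.47,-.04,.073]).astype(int);print(u,v)
y0,x0=v-50,u-60
A=cv2.resize(w['color'][y0:y0+100,x0:x0+130],None,fx=6,fy=6,interpolation=2)[:,:,::-1]
cv2.imwrite('pics/c4.png',A);print(x0,y0)
E
```

```text
time: 5.35
ee_pos: [0.533, -0.0309, 0.1701]
tcp_rot: [180.0, 0.0, 89.9]
wrist_force: [-1.2, 0.2, -0.5]
opening: -0.0005
grasp_force: 0.0
229 255
169 205
```

View pics/c4.png

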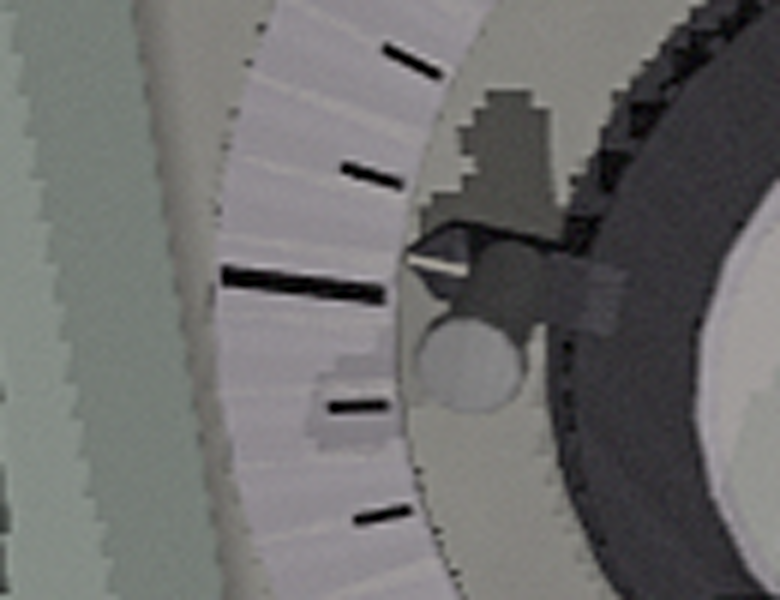

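The tip is at crop (407,259) and the long mark runs (222,276)–(385,295), so it needs a little farther.

```bash
python3 - <<'E'
from h import *
w=load('w3.png');a=np.array([.5555,-.0494])
f=lambda x,y:(169+x/6,205+y/6)
t=ray(w,*f(407,259),.073)[:2];q=ray(w,*f(468,270),.073)[:2]
for z in(.064,.067):
    i=ray(w,*f(385,295),z)[:2];o=ray(w,*f(222,276),z)[:2]
    n=(i-o)/np.hypot(*(i-o));e=t-i;print(z,t,i,o,'across',n[0]*e[1]-n[1]*e[0])
    for p in(t,i,o,q):d=p-a;print(np.hypot(*d),np.degrees(np.arctan2(d[1],d[0])))
E
```

```text
0.064 [ 0.47549397 -0.03419757] [ 0.47018686 -0.0422131 ] [ 0.44959176 -0.03960703] across 0.008618357880258798
0.08143757425767878 169.24114303525306
0.08561532435710931 175.184689850297
0.10636004005604079 174.71708099537906
0.07391061261464944 169.2682895320355
0.067 [ 0.47549397 -0.03419757] [ 0.47093926 -0.04110698] [ 0.45059259 -0.03853235] across 0.007426534791446545
0.08143757425767878 169.24114303525306
0.08496641758617504 174.39881287087442
0.10546880930460271 174.08566742240745
0.07391061261464944 169.2682895320355
```

```bash
python3 -m handwheel '[{"tx":0.02,"ty":-0.02,"tz":0,"ax":0,"ay":0,"az":0,"jaw":-1},{"tx":0.01,"ty":-0.02,"tz":0,"ax":0,"ay":0,"az":0,"jaw":-1},{"tx":0,"ty":0,"tz":0.04,"ax":0,"ay":0,"az":0,"jaw":-1},{"tx":0,"ty":0,"tz":0.04,"ax":0,"ay":0,"az":0,"jaw":-1},{"tx":0,"ty":0,"tz":0.01,"ax":0,"ay":0,"az":0,"jaw":-1},{"tx":-0.01,"ty":0,"tz":0,"ax":0,"ay":0,"az":0,"jaw":-1},{"tx":-0.008,"ty":0,"tz":0,"ax":0,"ay":0,"az":0,"jaw":-1},{"tx":-0.003,"ty":0,"tz":0,"ax":0,"ay":0,"az":0,"jaw":-1},{"tx":-0.003,"ty":0,"tz":0,"ax":0,"ay":0,"az":0,"jaw":-1},{"tx":-0.002,"ty":0,"tz":0,"ax":0,"ay":0,"az":0,"jaw":-1}]'
python3 -m handwheel '[{"tx":0,"ty":0,"tz":0,"ax":0,"ay":0,"az":0,"jaw":-1},{"tx":0,"ty":0,"tz":0,"ax":0,"ay":0,"az":0,"jaw":-1},{"tx":0.012,"ty":0,"tz":0,"ax":0,"ay":0,"az":0,"jaw":-1},{"tx":0.014,"ty":0,"tz":-0.02,"ax":0,"ay":0,"az":0,"jaw":-1},{"tx":0,"ty":0,"tz":-0.04,"ax":0,"ay":0,"az":0,"jaw":-1},{"tx":-0.01,"ty":0.02,"tz":-0.03,"ax":0,"ay":0,"az":0,"jaw":-1},{"tx":-0.02,"ty":0.02,"tz":0,"ax":0,"ay":0,"az":0,"jaw":-1},{"tx":0,"ty":0,"tz":0,"ax":0,"ay":0,"az":0,"jaw":-1},{"tx":0,"ty":0,"tz":0,"ax":0,"ay":0,"az":0,"jaw":-1},{"tx":0,"ty":0,"tz":0,"ax":0,"ay":0,"az":0,"jaw":-1}]'
python3 - <<'E'
from h import *
w=snap('wrist','w4.png')
A=cv2.resize(w['color'][205:305,169:299],None,fx=6,fy=6,interpolation=2)[:,:,::-1]
cv2.imwrite('pics/c5.png',A)
E
```

```text
time: 6.65
ee_pos: [0.4921, -0.0266, 0.0806]
tcp_rot: [180.0, -0.0, 90.0]
wrist_force: [-1.3, 1.3, 1.2]
opening: -0.0
grasp_force: 1.1
time: 7.9
ee_pos: [0.5315, -0.0298, 0.1701]
tcp_rot: [-180.0, -0.0, 90.0]
wrist_force: [-0.1, 0.2, 0.3]
opening: 0.0004
grasp_force: 0.0
```

View pics/c5.png

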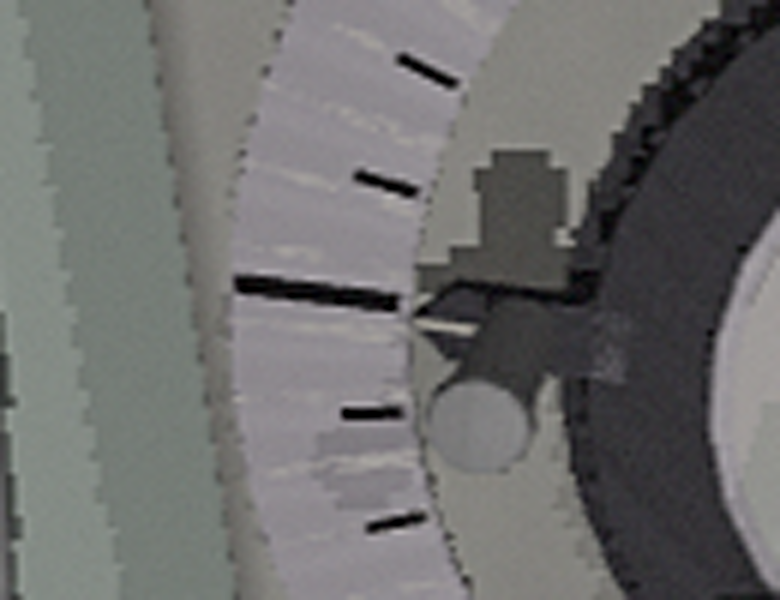

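Tip at (413,321), long mark (235,284)–(398,303). The tip stands above the plate, so parallax has to be taken out.

```bash
python3 - <<'E'
from h import *
w=load('w4.png')
f=lambda x,y:(169+x/6,205+y/6)
t=ray(w,*f(413,321),.073)[:2];q=ray(w,*f(475,329),.073)[:2]
for z in(.064,.066,.067):
    i=ray(w,*f(398,303),z)[:2];o=ray(w,*f(235,284),z)[:2]
    n=(i-o)/np.hypot(*(i-o));e=t-i;r=q-t;print(z,t,i,np.hypot(*(i-o)),'across',n[0]*e[1]-n[1]*e[0],'mark deg',np.degrees(np.arctan2(*n[::-1])),'nose deg',np.degrees(np.arctan2(*r[::-1])))
print(w['extrinsics'][:3,3])
E
```

```text
0.064 [ 0.4740612  -0.04135808] [ 0.47017086 -0.0423384 ] 0.020798397893350504 across 0.001454117497168097 mark deg -7.1070546458628465 nose deg -7.889830388506017
0.066 [ 0.4740612  -0.04135808] [ 0.47066026 -0.04159264] 0.020631159681751794 across 0.0006535344755525242 mark deg -7.107054645862849 nose deg -7.889830388506017
0.067 [ 0.4740612  -0.04135808] [ 0.47090496 -0.04121976] 0.020547540575952438 across 0.00025324296474472756 mark deg -7.107054645862793 nose deg -7.889830388506017
[0.5310347  0.05040753 0.31272782]
```

The pointer is about 1 mm short of the mark or better, so the lever is done. Next is the slide.

```bash
python3 -m handwheel '[{"tx":-0.05,"ty":0.01,"tz":0,"ax":0,"ay":0,"az":0,"jaw":-1},{"tx":-0.05,"ty":0.01,"tz":0,"ax":0,"ay":0,"az":0,"jaw":-1},{"tx":-0.05,"ty":0.01,"tz":0,"ax":0,"ay":0,"az":0,"jaw":-1},{"tx":-0.05,"ty":0.001,"tz":0,"ax":0,"ay":0,"az":0,"jaw":-1},{"tx":-0.035,"ty":0,"tz":0,"ax":0,"ay":0,"az":0,"jaw":-1},{"tx":0,"ty":0,"tz":0.04,"ax":0,"ay":0,"az":0,"jaw":-1},{"tx":0,"ty":0,"tz":0.04,"ax":0,"ay":0,"az":0,"jaw":-1},{"tx":0,"ty":0,"tz":0.035,"ax":0,"ay":0,"az":0,"jaw":-1},{"tx":0,"ty":0,"tz":0.02,"ax":0,"ay":0,"az":0,"jaw":-1},{"tx":0,"ty":0,"tz":0,"ax":0,"ay":0,"az":0,"jaw":-1}]'
python3 - <<'E'
from h import *
w=snap('wrist','w5.png');s=snap('side','s5.png')
u,v=proj(s,[.56,-.22,.042]).astype(int)
A=cv2.resize(s['color'][v-50:v+50,u-50:u+50],None,fx=4,fy=4,interpolation=2)[:,:,::-1]
B=cv2.resize(w['color'][80:480,140:540],None,fx=1,fy=1)[:,:,::-1]
cv2.imwrite('pics/c6.png',np.hstack([A,B]));print(u,v)
E
```

```text
time: 9.2
ee_pos: [0.5623, -0.2649, 0.0343]
tcp_rot: [-179.9, -0.1, 90.0]
wrist_force: [0.4, -0.2, -0.3]
opening: -0.0001
grasp_force: 0.0
373 316
```

View pics/c6.png

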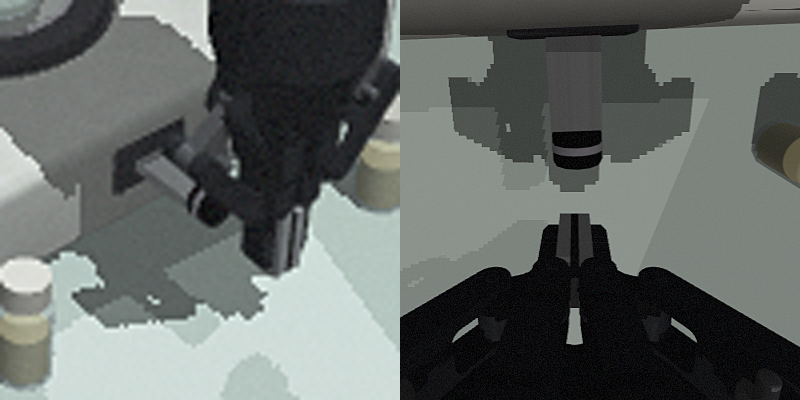

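The fingers (575,250 in the right half) are in line with the knob (576,150), with the vials well clear on either side. I'll push in along +y.

```bash
python3 -m handwheel '[{"tx":0.01,"ty":0,"tz":0,"ax":0,"ay":0,"az":0,"jaw":-1},{"tx":0.01,"ty":0,"tz":0,"ax":0,"ay":0,"az":0,"jaw":-1},{"tx":0.005,"ty":0,"tz":0,"ax":0,"ay":0,"az":0,"jaw":-1},{"tx":0.005,"ty":0,"tz":0,"ax":0,"ay":0,"az":0,"jaw":-1},{"tx":0.005,"ty":0,"tz":0,"ax":0,"ay":0,"az":0,"jaw":-1},{"tx":0.005,"ty":0,"tz":0,"ax":0,"ay":0,"az":0,"jaw":-1},{"tx":0.005,"ty":0,"tz":0,"ax":0,"ay":0,"az":0,"jaw":-1},{"tx":0.005,"ty":0,"tz":0,"ax":0,"ay":0,"az":0,"jaw":-1},{"tx":0.004,"ty":0,"tz":0,"ax":0,"ay":0,"az":0,"jaw":-1},{"tx":0,"ty":0,"tz":0,"ax":0,"ay":0,"az":0,"jaw":-1}]'
```

```text
time: 10.55
ee_pos: [0.563, -0.2109, 0.0351]
tcp_rot: [-180.0, -0.0, 90.0]
wrist_force: [0.3, 0.1, -0.0]
opening: -0.0001
grasp_force: 0.0
```

```bash
python3 -m handwheel '[{"tx":0.001,"ty":0,"tz":0,"ax":0,"ay":0,"az":0,"jaw":-1},{"tx":0.001,"ty":0,"tz":0,"ax":0,"ay":0,"az":0,"jaw":-1},{"tx":0,"ty":0,"tz":0,"ax":0,"ay":0,"az":0,"jaw":-1},{"tx":0,"ty":0,"tz":0,"ax":0,"ay":0,"az":0,"jaw":-1},{"tx":0,"ty":0,"tz":0,"ax":0,"ay":0,"az":0,"jaw":-1},{"tx":0,"ty":0,"tz":0,"ax":0,"ay":0,"az":0,"jaw":-1},{"tx":0,"ty":0,"tz":0,"ax":0,"ay":0,"az":0,"jaw":-1},{"tx":0,"ty":0,"tz":0,"ax":0,"ay":0,"az":0,"jaw":-1},{"tx":0,"ty":0,"tz":0,"ax":0,"ay":0,"az":0,"jaw":-1},{"tx":0,"ty":0,"tz":0,"ax":0,"ay":0,"az":0,"jaw":-1}]'
```

```text
time: 11.8
ee_pos: [0.563, -0.2095, 0.0353]
tcp_rot: [180.0, 0.0, 90.0]
wrist_force: [0.2, -1.0, -1.7]
opening: 0.0002
grasp_force: 0.8
```

```bash
python3 -m handwheel '[{"tx":0.001,"ty":0,"tz":0,"ax":0,"ay":0,"az":0,"jaw":-1},{"tx":0.001,"ty":0,"tz":0,"ax":0,"ay":0,"az":0,"jaw":-1},{"tx":0.001,"ty":0,"tz":0,"ax":0,"ay":0,"az":0,"jaw":-1},{"tx":0.0005,"ty":0,"tz":0,"ax":0,"ay":0,"az":0,"jaw":-1},{"tx":0.0005,"ty":0,"tz":0,"ax":0,"ay":0,"az":0,"jaw":-1},{"tx":0.0005,"ty":0,"tz":0,"ax":0,"ay":0,"az":0,"jaw":-1},{"tx":0,"ty":0,"tz":0,"ax":0,"ay":0,"az":0,"jaw":-1},{"tx":0,"ty":0,"tz":0,"ax":0,"ay":0,"az":0,"jaw":-1},{"tx":0,"ty":0,"tz":0,"ax":0,"ay":0,"az":0,"jaw":-1},{"tx":0,"ty":0,"tz":0,"ax":0,"ay":0,"az":0,"jaw":-1}]'
```

```text
time: 13.05
ee_pos: [0.5629, -0.2064, 0.0353]
tcp_rot: [-180.0, 0.2, 89.9]
wrist_force: [-0.4, -9.7, -3.1]
opening: 0.0
grasp_force: 4.8
```

```bash
python3 - <<'E'
from h import *
s=snap('side','s6.png');u,v=373,316
cv2.imwrite('pics/c7.png',cv2.resize(s['color'][v-50:v+50,u-50:u+50],None,fx=5,fy=5,interpolation=2)[:,:,::-1])
E
```

```text
(no output)
```

View pics/c7.png

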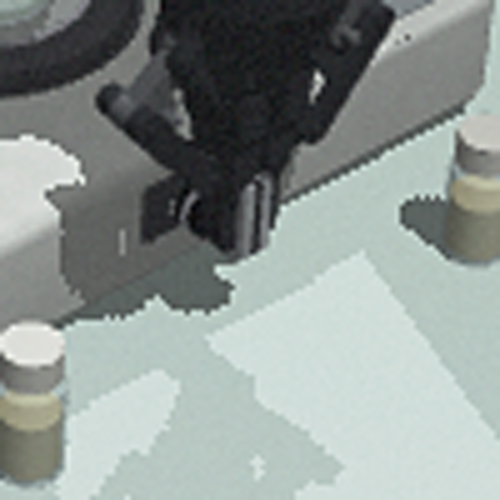

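The knob (215,210) is now close up against the base's side, and the force has risen to 9.7 N. I'll push slightly more to confirm the stop, then back off.

```bash
python3 -m handwheel '[{"tx":0.001,"ty":0,"tz":0,"ax":0,"ay":0,"az":0,"jaw":-1},{"tx":0.0005,"ty":0,"tz":0,"ax":0,"ay":0,"az":0,"jaw":-1},{"tx":0,"ty":0,"tz":0,"ax":0,"ay":0,"az":0,"jaw":-1},{"tx":0,"ty":0,"tz":0,"ax":0,"ay":0,"az":0,"jaw":-1},{"tx":0,"ty":0,"tz":0,"ax":0,"ay":0,"az":0,"jaw":-1},{"tx":0,"ty":0,"tz":0,"ax":0,"ay":0,"az":0,"jaw":-1},{"tx":0,"ty":0,"tz":0,"ax":0,"ay":0,"az":0,"jaw":-1},{"tx":0,"ty":0,"tz":0,"ax":0,"ay":0,"az":0,"jaw":-1},{"tx":0,"ty":0,"tz":0,"ax":0,"ay":0,"az":0,"jaw":-1},{"tx":0,"ty":0,"tz":0,"ax":0,"ay":0,"az":0,"jaw":-1}]'
```

```text
time: 14.35
ee_pos: [0.5629, -0.2063, 0.0354]
tcp_rot: [180.0, 0.3, 89.9]
wrist_force: [-1.0, -16.1, -3.0]
opening: -0.0003
grasp_force: 8.3
```

The position has stalled at -0.206 while the force rose to 16 N, so the slide is at its stop. Now I'll retreat and rise, then take a last look from above.

```bash
python3 -m handwheel '[{"tx":-0.005,"ty":0,"tz":0,"ax":0,"ay":0,"az":0,"jaw":-1},{"tx":-0.02,"ty":0,"tz":0,"ax":0,"ay":0,"az":0,"jaw":-1},{"tx":-0.03,"ty":0,"tz":0,"ax":0,"ay":0,"az":0,"jaw":-1},{"tx":0,"ty":0,"tz":-0.04,"ax":0,"ay":0,"az":0,"jaw":-1},{"tx":0,"ty":0,"tz":-0.05,"ax":0,"ay":0,"az":0,"jaw":-1},{"tx":0,"ty":0,"tz":-0.05,"ax":0,"ay":0,"az":0,"jaw":-1},{"tx":0,"ty":0,"tz":-0.05,"ax":0,"ay":0,"az":0,"jaw":-1},{"tx":0,"ty":0,"tz":0,"ax":0,"ay":0,"az":0,"jaw":-1},{"tx":0,"ty":0,"tz":0,"ax":0,"ay":0,"az":0,"jaw":-1},{"tx":0,"ty":0,"tz":0,"ax":0,"ay":0,"az":0,"jaw":-1}]'
python3 - <<'E'
from h import *
s=snap('side','s7.png');w=snap('wrist','w7.png')
A=cv2.resize(s['color'][215:375,220:440],None,fx=2,fy=2,interpolation=2)
B=cv2.resize(w['color'],(360,270))
o=np.zeros((320,800,3),np.uint8);o[:,:440]=A;o[:270,440:]=B
cv2.imwrite('pics/c8.png',o[:,:,::-1])
E
```

```text
time: 15.6
ee_pos: [0.5625, -0.2585, 0.2235]
tcp_rot: [-179.9, -0.1, 90.0]
wrist_force: [0.5, -0.1, -0.2]
opening: 0.0004
grasp_force: 0.0
```

View pics/c8.png

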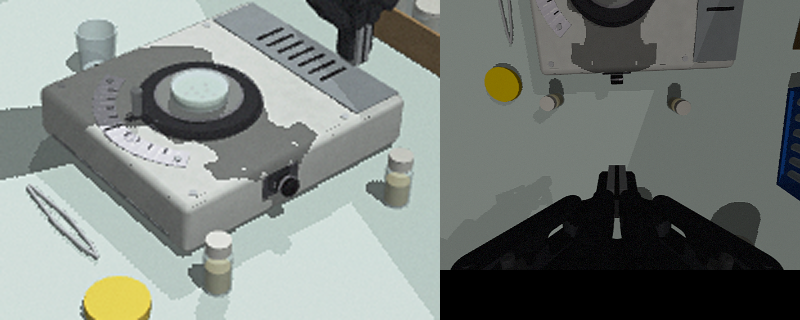

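The knob sits close to the base's side at (288,185). The lever is at the mark (137,110), and the dish, vials, beaker and forceps are undisturbed.

```bash
python3 -c "from workcell import workorder; print(workorder.job_done())"
```

```text
the job is handed in; nothing more can be done
None
```

I handed the job in at about 16 s: the pointer measured within about 1.5 mm of the long mark, still on the closed side; the slide was pushed until it stalled at its stop; and nothing else visible in the last pictures (dish, vials, beaker, forceps) looked moved; no verdict was returned.

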